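# Third hand: hold a pipe stub in the sprung vee of a tacking jig

## Robot

A 6-joint arm with a two-finger parallel gripper is mounted at the origin on the work surface; the furniture and walls round the work are solid. World frame = base frame: x ahead of the robot, y to its left, z up, the work surface at z = 0. Lengths are in m, angles in rad, forces in N, time in s.
With the tool pointing down it reaches from about 0.35 to 0.725 m from the base axis. Payload 4.3 kg.
Tool frame: the origin (TCP) lies at the very end of the fingers, on their centre line; the grasp point (between the pads) lies 19 mm behind it; z points along the fingers, y is the direction in which the jaws open and shut (so a half turn about z gives the same grasp; the last joint's range is limited). The gripper opens to 85 mm and grips with 20 to 120 N. Pads are 22 mm wide; open, the fingers measure 114 mm over their backs; the gripper's body (76 mm by 85 mm) begins 54 mm behind the grasp point. The pads swing forward as they close: fully open they stand 13 mm farther back than shut.
Start: joints at [-1.311, 0.377, 0.081, 1.274, 0, 1.46], TCP at [0.208, -0.536, 0.197] pointing down, gripper open.
Joint ranges: [-2.72, 2.72], [-0.84, 1.66], [-1.02, 1.22], [-1.77, 2.12], [-1.37, 1.28], [-3.14, 3.14]. Speed limits (rad/s): [2.57, 2.57, 3.14, 3.14, 3.14, 3.14].

## Interface

Orientations are given as a unit quaternion [w, x, y, z].
In Python, from workcell import env gives the robot as it stands.
- The arm moves only by the shell command python3 -m pendant 'ROWS'. ROWS is JSON, a list of rows, each an object of numbers: "tx", "ty", "tz": the shift along the tool's x, y, z in cm; "wx", "wy", "wz": the turn, a rotation vector about the tool's x, y, z in rad; "gripper": the finger opening in cm, from 0 to 8.54. A call has 1 to 20 rows; each row shifts and turns the commanded pose from where the row before left it, along the tool's axes as they then stand; what a row does not reach is not made up. A row lasts 1/8 s, in which the tool goes at most 62.5 mm and 10.7 degrees, less where a joint would pass 70% of its speed; a pose out of reach is approached as far as the arm can. A call is refused whole if a number of a shift passes 6.25 or a number of a turn 0.188, either way. A call with a gripper value outside its range is refused whole. The fingers move at their own pace and stop on an object; the grip force is fixed at half the most. Time passes only in rows, so rows that do not move let the fingers close. It gives the time, the measured TCP pose, the force and the opening at its end, in the units of the state.
- env.read_state(): the state, without advancing time (a new reading comes with each control period).
- env.read_camera(name): name is "side" or "top"; returns (picture, depth): 384x512x3 uint8, blue, green, red; 384x512 float32, m along the optical axis (not along the pixel's ray), 0 where there is no reading.
- env.calibration(name): a dict with "fx", "fy", "cx", "cy" (pixels), "R" (3x3) and "t" (3): a world point X has camera coordinates R X + t. Camera axes: x right, y down, z forward; pixel columns grow to the right and rows downward; lengths in m; the calibration is good to about 2 mm. A picture is of the moment at which its call begins. calibration takes no time and is no camera call.
- env.finish_job(): hands the job in, once; it reports no verdict.
The state is a dict: "time_s": time; "joint_positions": joint angles; "dq": joint speeds; "joint_efforts": joint torques, N m; "tool_pos": TCP position; "tcp_rot": TCP orientation; "force": force on the tool from outside, world axes, zero at the start; "ft_torque": the same for the moment, N m; "finger_gap": finger opening in m.
Only numpy, scipy, OpenCV 4.12 (cv2) and the standard library are available. Lean on these libraries where they do the work, as an engineer would, in place of code of your own. Each camera call takes 0.05 s, during which the arm holds its last target. There are 200 camera calls.

## Task

Be the third hand for a welder: pick up the short steel pipe, stand it upright on the base plate of the tacking jig and press it squarely into the sprung vee with a steady push of about 10 N, so that the vee gives way about 10 mm and its pointer stands between the two lines on the spring housing. Keep it there, still, for at least two seconds and finish while still gripping and pressing it: do not let go. Never ram the vee back to its stop, and leave the other things on the bench where they are.

Things in the scene. Friction and masses are not known exactly. Their poses are not given: they have to be found in the camera images.
- pipe: the workpiece: a short piece of plain dark steel pipe standing on end, 48 mm outside diameter, 75 mm tall, about 0.3 to 0.6 kg. Origin: centre of its underside; z is its axis, up.
- jig: the tacking jig, fixed to the bench: dark steel base plate 200 x 100 x 10 mm, grey spring housing at its far end (x = 56 to 96 mm, 84 mm wide, top 66 mm above the bench), sprung vee before it. Origin: centre of the plate's underside; x points along the plate to the housing, the way to press; z up. Two dark lines cross the housing's top. The plate is free from x = -100 mm to the vee.
- vee (a joint): how far the vee is pushed back along the jig's x, m: 0 at rest, stop at 0.025. Spring 1 N per mm, no preload. A bare steel vee open to the jig's -x: two upright faces at 120 degrees to each other, each 20 mm wide, from 12 to 66 mm above the bench. A flat pointer on it (top 70 mm above the bench) runs over the housing; its tip is between the lines from 6 to 14 mm of travel.
- seat (a point): a point that rides on the vee: where the centre of the pipe's underside comes when the pipe stands on the base plate and touches both vee faces; at the height of the plate's top, 10 mm above the bench. With the vee at rest it is 18 mm from the jig's origin on its -x side (y = 0); it shifts along the jig's x with the vee.
- tin: a bystander to leave alone: a round tin with screw lid, 69 mm diameter, 55 mm tall. Origin: centre of its underside.
- nozzle: a bystander to leave alone: a slim copper welding nozzle standing on end, 25 mm diameter, 62 mm tall. Origin: centre of its underside.
- spray: a bystander to leave alone: an aerosol can, 57 mm diameter, 204 mm tall, near the far edge of the bench. Origin: centre of its underside.
Things that resemble listed ones, but are neither listed nor needed, are in the scene too. What is shaped like the pipe but blue or pink is not meant.

How it is judged:
By the outcome, as a careful person would: the job done as asked, in the order asked, and still so for the second after the job is handed in, while the arm keeps its last pose, push and grip.
It also fails if it takes over 56 s, if anything falls off the work surface, if the arm or the gripper's body presses on something with over 40 N, if the wrist force passes 120 N, or if a joint passes its speed limit or range.

## Working session

There is one attempt and no reset: what is moved stays moved. The work goes in short steps, Python scripts to look and compute and a shell command to move; the robot and the scene stay as the last step left them, time stands still between calls to the robot, and variables do not carry over. Pictures are saved under pics/ and viewed, on a budget of 10 in all, crops included, one or two more only if the job needs it, and the job is handed in when it is done.

```bash
mkdir -p pics; ls
python3 - <<'E'
from workcell import env
import cv2,numpy as np
for n in("top","side"):
    p,d=env.read_camera(n); cv2.imwrite(f"pics/{n}0.png",p); np.save(f"pics/{n}0.npy",d)
    c=env.calibration(n); R=np.array(c["R"]);t=np.array(c["t"]); print(n,c["fx"],c["cx"],c["cy"],"cam",-R.T@t,R.round(3).tolist())
s=env.read_state();print(s)
E
```

```text
pics
top 401.320040244341 257.52212427888514 189.19691631090245 cam [ 0.37008926 -0.12776124  1.0354967 ] [[0.028, -0.999, 0.035], [-0.99, -0.033, -0.138], [0.139, -0.031, -0.99]]
side 352.5376956146778 256.42947842416766 189.2292941536938 cam [ 0.41254661 -0.87394138  0.486527  ] [[0.992, -0.126, -0.02], [-0.082, -0.51, -0.856], [0.098, 0.851, -0.516]]
{'time_s': 0.1, 'joint_positions': array([-1.31129644e+00,  3.78025577e-01,  7.97549863e-02,  1.27440026e+00,
        3.52571580e-05,  1.46047981e+00]), 'dq': array([-0.00190798, -0.00059093,  0.0038333 , -0.00068929,  0.00104887,
        0.00049924]), 'joint_efforts': array([ 9.74329996e-04, -4.64692533e+01,  2.70583248e+01,  1.20393248e-02,
       -1.40659099e-04,  1.19788288e-05]), 'tool_pos': array([ 0.2076693 , -0.53548524,  0.19563231]), 'tcp_rot': array([-9.35971831e-04,  9.82952704e-01,  1.83856203e-01, -5.22677575e-05]), 'force': array([0.26236152, 0.28013478, 0.00931093]), 'ft_torque': array([ 0.01068948, -0.01679525, -0.01591238]), 'finger_gap': 0.0854840789158412}
```

View pics/top0.png

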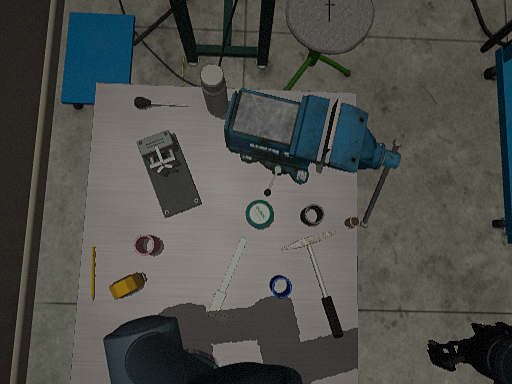

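View pics/side0.png

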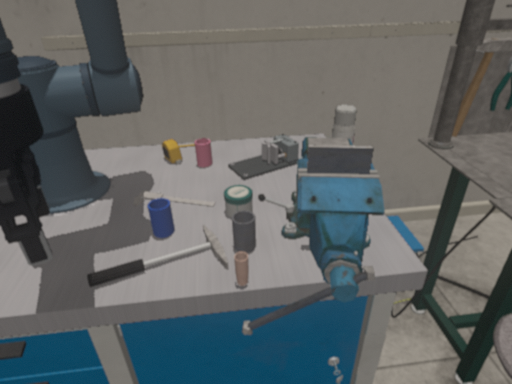

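Top view: three pipe-shaped things. Dark ring at (312,215), blue at (281,287), pink at (148,245). The dark steel one at (312,215) (side view (243,232)) fits. The tin is at (260,214), the nozzle at (352,222), and the jig at (168,175) with its housing toward the top left. I'll confirm with a crop and measure.

```bash
cat > h.py <<'E'
import cv2,numpy as np
from workcell import env
def cloud(n,d):
    c=env.calibration(n);R=np.array(c["R"]);t=np.array(c["t"])
    v,u=np.mgrid[:d.shape[0],:d.shape[1]]
    X=np.stack([(u-c["cx"])/c["fx"]*d,(v-c["cy"])/c["fy"]*d,d],-1)
    return (X-t)@R
def ray(n,uv,z):
    c=env.calibration(n);R=np.array(c["R"]);t=np.array(c["t"]);o=-R.T@t
    uv=np.atleast_2d(uv).astype(float)
    r=np.c_[(uv[:,0]-c["cx"])/c["fx"],(uv[:,1]-c["cy"])/c["fy"],np.ones(len(uv))]@R
    return o+r*((z-o[2])/r[:,2])[:,None]
def proj(n,X):
    c=env.calibration(n);x=np.atleast_2d(X)@np.array(c["R"]).T+np.array(c["t"])
    return np.c_[x[:,0]/x[:,2]*c["fx"]+c["cx"],x[:,1]/x[:,2]*c["fy"]+c["cy"]]
E
python3 - <<'E'
from h import *
p=cv2.imread("pics/top0.png");P=cloud("top",np.load("pics/top0.npy"))
q=cv2.imread("pics/side0.png")
def box(a,u0,u1,v0,v1):return a[v0:v1,u0:u1]
for nm,b in dict(pipe=(295,330,198,232),tin=(243,278,195,232),nozzle=(342,362,212,232),spray=(195,232,60,120)).items():
    C=box(P,*b).reshape(-1,3);zt=np.percentile(C[:,2],97);m=C[C[:,2]>zt-.012]
    (x,y),r=cv2.minEnclosingCircle(m[:,:2].astype(np.float32));print(nm,"ztop",zt.round(4),"c",round(x,4),round(y,4),"r",round(r,4),len(m))
# jig plate: dark contour
g=cv2.cvtColor(p,cv2.COLOR_BGR2GRAY);m=np.zeros_like(g);m[122:222,130:208]=((g[122:222,130:208]<115)*255).astype('uint8')
m=cv2.morphologyEx(m,cv2.MORPH_CLOSE,np.ones((9,9)))
k=max(cv2.findContours(m,0,2)[0],key=cv2.contourArea);k2=k[:,0]
print("bare z",np.median(P[185:205,170:185,2]))
W=ray("top",k2,.01)[:,:2].astype(np.float32);print("plate",cv2.minAreaRect(W),cv2.boxPoints(cv2.minAreaRect(W)))
C=P[122:222,130:208].reshape(-1,3);h=C[(C[:,2]>.058)&(C[:,2]<.075)];print("high",len(h),cv2.minAreaRect(h[:,:2].astype(np.float32)))
a=cv2.resize(p[115:225,125:215],(480,587),interpolation=3)[:587];b=cv2.resize(p[190:240,290:340],(300,300),interpolation=3);c=cv2.resize(q[195:270,215:290],(300,287),interpolation=3)
cv2.imwrite("pics/c1.png",np.hstack([a,np.vstack([b,c])]))
E
```

```text
pipe ztop 0.076 c 0.4134 -0.2225 r 0.1042 122
tin ztop 0.0576 c 0.4321 -0.1575 r 0.0689 622
nozzle ztop 0.0625 c 0.4046 -0.2682 r 0.1447 47
spray ztop 0.2042 c 0.5652 -0.0849 r 0.1999 460
bare z 0.009777598091320092
plate ((0.574383556842804, 0.08248698711395264), (0.2733488082885742, 0.10853824019432068), 25.796592712402344) [[ 0.42771274  0.07187026]
 [ 0.4749462  -0.02585156]
 [ 0.7210544   0.09310371]
 [ 0.6738209   0.19082554]]
high 775 ((0.5885732769966125, 0.08761774748563766), (0.09455028921365738, 0.08412890136241913), 24.054773330688477)
```

View pics/c1.png

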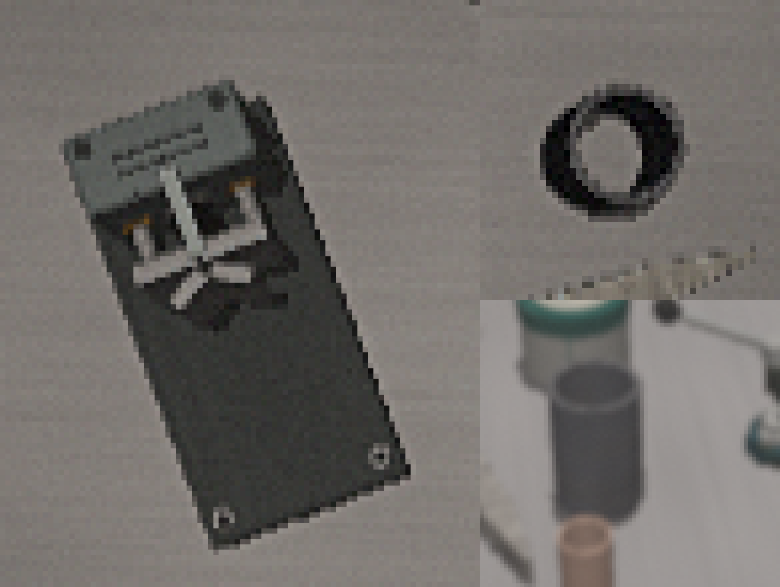

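Crop confirms the dark steel pipe (rim at about (310-312,215)). The vee is at rest, its V opens to the lower right, and the pointer is below the lines. Next I'll refine the jig pose with line fits and get the pipe from its rim.

Run:
```python
from h import *
from scipy.optimize import least_squares
p=cv2.imread("pics/top0.png");P=cloud("top",np.load("pics/top0.npy"));g=cv2.cvtColor(p,cv2.COLOR_BGR2GRAY).astype(float)
# plate edges: subpixel gray crossing per row/col
def cross(line,thr=80):
    return [i+(line[i]-thr)/(line[i]-line[i+1]) for i in range(len(line)-1) if (line[i]-thr)*(line[i+1]-thr)<0]
L=[];Rr=[];B=[]
for v in range(165,200):
    c=cross(g[v,130:215]); 
    if c: L.append((130+c[0],v));Rr.append((130+c[-1],v))
for u in range(170,198):
    c=cross(g[195:230,u]); 
    if c:B.append((u,195+c[-1]))
def fit(pts):
    W=ray("top",pts,.01)[:,:2]
    vx,vy,x,y=cv2.fitLine(W.astype(np.float32),cv2.DIST_HUBER,0,.001,.001).ravel()
    r=(W-[x,y])@[-vy,vx];return np.array([vx,vy]),np.array([x,y]),r.std()
for n,s in(("L",L),("R",Rr),("B",B)):
    d,o,e=fit(s);print(n,len(s),"ang",np.degrees(np.arctan2(d[1],d[0])),o,e)
dl,ol,_=fit(L);dr,orr,_=fit(Rr);db,ob,_=fit(B)
d=dl*np.sign(dl[0])+dr*np.sign(dr[0]);d/=np.linalg.norm(d);n=np.array([-d[1],d[0]])
print("width",(ol-orr)@n,"ang",np.degrees(np.arctan2(d[1],d[0])))
O=d*(ob@d+.1)+n*((ol@n+orr@n)/2);print("origin",O,"seat",O-.018*d)
C=P[122:222,130:208].reshape(-1,3);h=C[(C[:,2]>.060)&(C[:,2]<.073)][:,:2]-O
print("high in jig x",np.percentile(h@d,[0,1,50,99,100]),"y",np.percentile(h@n,[0,1,99,100]))
# circles
for nm,b,z0,rad,z1 in(("pipe",(295,330,198,232),.066,.024,.082),("tin",(243,278,195,232),.048,.0345,.062),("nozzle",(340,364,210,234),.05,.0125,.07)):
    C=P[b[2]:b[3],b[0]:b[1]].reshape(-1,3);C=C[(C[:,2]>z0)&(C[:,2]<z1)]
    c=np.median(C[:,:2],0);C=C[np.linalg.norm(C[:,:2]-c,axis=1)<rad+.012]
    (x,y),r=cv2.minEnclosingCircle(C[:,:2].astype(np.float32));print(nm,(round(x,4),round(y,4)),r,len(C),"zmax",C[:,2].max())
# side check of the pipe
d=np.load("pics/side0.npy");S=cloud("side",d)[208:255,230:258].reshape(-1,3);S=S[(S[:,2]>.015)&(S[:,2]<.07)]
S=S[np.linalg.norm(S[:,:2]-[.41,-.22],axis=1)<.05]
f=least_squares(lambda c:np.hypot(S[:,0]-c[0],S[:,1]-c[1])-.024,[.41,-.22],loss="soft_l1",f_scale=.002);print("side pipe",f.x,len(S),f.cost)
```

```text
L 35 ang 23.635536 [0.52822876 0.11524808] 0.016771389740702348
R 35 ang 23.279726 [0.5286079  0.00580283] 0.0005835281365092858
B 26 ang -66.79203 [0.4533213  0.02446775] 0.0007148174937596972
width 0.10055103 ang 23.457632
origin [0.5437894  0.06719548] seat [0.527277  0.0600302]
high in jig x [0.00176437 0.00458959 0.0675775  0.09550052 0.09673522] y [-0.04053896 -0.03943645  0.04127503  0.0432321 ]
pipe (0.4495, -0.2945) 0.0241310503333807 111 zmax 0.07904090380795391
tin (0.4477, -0.1644) 0.03450143337249756 609 zmax 0.06142846627082299
nozzle (0.4355, -0.3972) 0.01303161308169365 48 zmax 0.06548263199538429
side pipe [ 0.43265551 -0.21605956] 50 8.691204190261266e-05
```

```bash
cat >> h.py <<'E'
from scipy.spatial.transform import Rotation as Rot
def togo(target,yaw):
    "shift in tool axes (cm) and turn (rad) to TCP target, tool down with tool x at yaw"
    s=env.read_state();w,x,y,z=s["tcp_rot"];r=Rot.from_quat([x,y,z,w])
    c,n=np.cos(yaw),np.sin(yaw);g=Rot.from_matrix(np.array([[c,n,0],[n,-c,0],[0,0,-1]]))
    print("t",round(s["time_s"],2),"pos",s["tool_pos"].round(4),"yaw",np.degrees(np.arctan2(*r.as_matrix()[[1,0],0])).round(2),"F",s["force"].round(1),"gap",round(s["finger_gap"],4))
    print("shift cm",(r.inv().apply(np.array(target)-s["tool_pos"])*100).round(2),"turn",(r.inv()*g).as_rotvec().round(4))
E
python3 - <<'E'
from h import *
P=np.vstack([cloud(n,np.load(f"pics/{n}0.npy")).reshape(-1,3) for n in("top","side")])
P=P[(P[:,0]>.3)&(P[:,0]<.8)&(P[:,1]>-.5)&(P[:,1]<.2)&(P[:,2]>.09)&(P[:,2]<.5)]
print(len(P))
for y in np.arange(-.45,.1,.05):
    m=P[(P[:,1]>=y)&(P[:,1]<y+.05)]
    if len(m): print(round(y,2),"minx",np.percentile(m[:,0],[0,1,5]).round(3),"zmax",m[:,2].max().round(3))
print(proj("side",[[.4495,-.2945,0],[.4495,-.2945,.075]]))
c=np.radians(23.3);togo([.4495,-.2945,.13],c)
E
```

```text
18496
-0.45 minx [0.567 0.569 0.573] zmax 0.146
-0.4 minx [0.54  0.545 0.552] zmax 0.17
-0.35 minx [0.546 0.55  0.558] zmax 0.228
-0.3 minx [0.558 0.56  0.564] zmax 0.225
-0.25 minx [0.567 0.57  0.577] zmax 0.172
-0.2 minx [0.587 0.59  0.595] zmax 0.155
-0.15 minx [0.596 0.601 0.607] zmax 0.155
-0.1 minx [0.612 0.614 0.623] zmax 0.208
-0.05 minx [0.706 0.706 0.707] zmax 0.206
[[243.84531767 244.98854075]
 [242.41949005 216.09603383]]
t 0.1 pos [ 0.2077 -0.5355  0.1956] yaw 21.19 F [0.3 0.3 0. ] gap 0.0855
shift cm [ 31.26 -13.72   6.6 ] turn [-0.0019 -0.0003 -0.0368]
```

```bash
python3 -m pendant '[{"wz":-0.037,"gripper":8.5},{"tx":2.5,"ty":-1.0},{"tx":4.5,"ty":-2.0},{"tx":4.5,"ty":-2.0},{"tx":4.5,"ty":-2.0},{"tx":4.5,"ty":-2.0},{"tx":4.0,"ty":-1.8},{"tx":3.5,"ty":-1.5},{"tx":2.0,"ty":-0.8},{"tz":2},{"tz":2},{},{}]'
python3 -c "
from h import *
togo([.4495,-.2945,.026],np.radians(23.3))
p,d=env.read_camera('side');cv2.imwrite('pics/s1.png',p)
p,d=env.read_camera('top');cv2.imwrite('pics/t1.png',p)"
```

```text
t 0.1 pos [ 0.2077 -0.5355  0.1956] yaw 21.19 F [0.3 0.3 0. ] gap 0.0855
shift cm [ 31.25 -13.7   17.  ] turn [-0.0019 -0.0003 -0.0368]$[0]: bad value
```

```bash
python3 -m pendant '[{"tx":0,"ty":0,"tz":0,"wx":0,"wy":0,"wz":-0.037,"gripper":8.5}]'; python3 -m pendant --help | head -20
```

```text
time_s: 0.32
tool_pos: [0.2078, -0.5359, 0.1962]
tcp_rot: [-0.0, 0.979, 0.203, 0.0]
force: [0.1, -0.5, -0.4]
finger_gap: 0.0849invalid input: not JSON, or not a number
```

```bash
python3 -m pendant '[{"tx":2.5,"ty":-1.0,"tz":0,"wx":0,"wy":0,"wz":0,"gripper":8.5},{"tx":4.5,"ty":-2,"tz":0,"wx":0,"wy":0,"wz":0,"gripper":8.5},{"tx":4.5,"ty":-2,"tz":0,"wx":0,"wy":0,"wz":0,"gripper":8.5},{"tx":4.5,"ty":-2,"tz":0,"wx":0,"wy":0,"wz":0,"gripper":8.5},{"tx":4.5,"ty":-2,"tz":0,"wx":0,"wy":0,"wz":0,"gripper":8.5},{"tx":4.0,"ty":-1.8,"tz":0,"wx":0,"wy":0,"wz":0,"gripper":8.5},{"tx":3.5,"ty":-1.5,"tz":0,"wx":0,"wy":0,"wz":0,"gripper":8.5},{"tx":2,"ty":-0.8,"tz":0,"wx":0,"wy":0,"wz":0,"gripper":8.5},{"tx":0,"ty":0,"tz":2,"wx":0,"wy":0,"wz":0,"gripper":8.5},{"tx":0,"ty":0,"tz":2,"wx":0,"wy":0,"wz":0,"gripper":8.5},{"tx":0,"ty":0,"tz":0,"wx":0,"wy":0,"wz":0,"gripper":8.5},{"tx":0,"ty":0,"tz":0,"wx":0,"wy":0,"wz":0,"gripper":8.5}]'
python3 -c "
from h import *
togo([.4495,-.2945,.026],np.radians(23.3))
p,d=env.read_camera('side');cv2.imwrite('pics/s1.png',p)
p,d=env.read_camera('top');cv2.imwrite('pics/t1.png',p)"
```

```text
time_s: 1.82
tool_pos: [0.4317, -0.2974, 0.1572]
tcp_rot: [0.0, 0.979, 0.202, 0.0]
force: [-0.7, -0.3, -0.6]
finger_gap: 0.0852
t 1.82 pos [ 0.4317 -0.2974  0.1572] yaw 23.32 F [-0.7 -0.3 -0.6] gap 0.0852
shift cm [ 1.75  0.43 13.12] turn [ 0.0007 -0.0003  0.0004]
```

```bash
python3 -m pendant '[{"tx":1.75,"ty":0.43,"tz":1,"wx":0,"wy":0,"wz":0,"gripper":8.5},{"tx":0,"ty":0,"tz":2.5,"wx":0,"wy":0,"wz":0,"gripper":8.5},{"tx":0,"ty":0,"tz":2.5,"wx":0,"wy":0,"wz":0,"gripper":8.5},{"tx":0,"ty":0,"tz":0,"wx":0,"wy":0,"wz":0,"gripper":8.5},{"tx":0,"ty":0,"tz":0,"wx":0,"wy":0,"wz":0,"gripper":8.5}]'
python3 -c "
from h import *
togo([.4495,-.2945,.02],np.radians(23.3))
p,d=env.read_camera('side');q,d=env.read_camera('top');cv2.imwrite('pics/v1.png',np.hstack([cv2.resize(p[120:280,160:320],(400,400)),cv2.resize(q[150:270,250:370],(400,400))]))"
```

```text
time_s: 2.55
tool_pos: [0.4502, -0.2944, 0.0972]
tcp_rot: [0.0, 0.979, 0.202, 0.0]
force: [-0.0, 0.1, -0.2]
finger_gap: 0.085
t 2.55 pos [ 0.4502 -0.2944  0.0972] yaw 23.33 F [-0.   0.1 -0.2] gap 0.085
shift cm [-0.07 -0.02  7.72] turn [ 0.0009 -0.0005  0.0005]
```

View pics/v1.png

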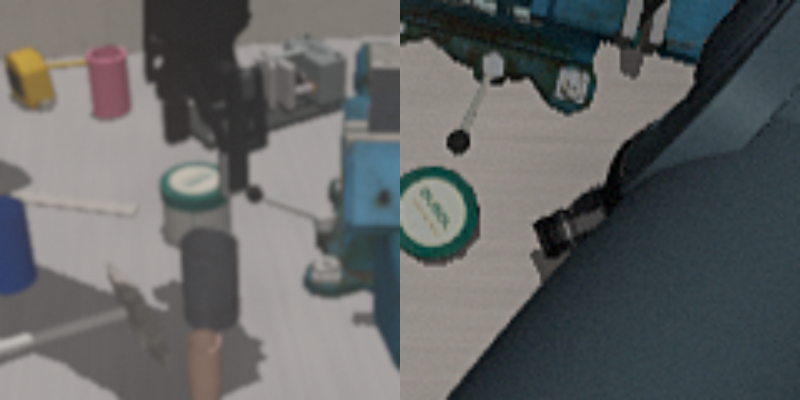

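Left (side): pipe rim at crop (210,235), both fingertips at about (235,190) and (172,143). The nozzle is in front and clear. I'll check the tips against the expected projection.

```bash
python3 -c "
from h import *
for z in(.0972,.11):
  for s in(-.05,.05): print(z,s,(proj('side',[.4502+.396*s,-.2944-.918*s,z])[0]-[160,120])*2.5)"
```

```text
0.0972 -0.05 [177.08335143 188.83055725]
0.0972 0.05 [237.71645298 248.70792144]
0.11 -0.05 [176.1960926  175.70737931]
0.11 0.05 [237.34066791 234.69938799]
```

Columns agree, but the tips look about 40 crop px too high, so I'll check with depth before descending.

```bash
python3 -c "
from h import *
p,d=env.read_camera('side');P=cloud('side',d)
for u in (254,256,229):
  for v in range(166,206,3): print(u,v,P[v,u].round(3),p[v,u])
print(proj('top',[.4304,-.2485,.11]))
s=env.read_state();print(s['joint_positions'],s['tool_pos'])
M=P[(abs(P[...,0]-.45)<.06)&(abs(P[...,1]+.2944)<.07)&(P[...,2]>.085)&(P[...,2]<.2)];print('zmin',np.percentile(M[:,2],[0,1,5]),len(M),M[M[:,2]<.125].mean(0))"
```

```text
254 166 [ 0.468 -0.363  0.222] [49 50 51]
254 169 [ 0.468 -0.365  0.217] [50 49 51]
254 172 [ 0.468 -0.363  0.211] [49 49 49]
254 175 [ 0.468 -0.364  0.205] [51 51 53]
254 178 [ 0.467 -0.365  0.2  ] [50 50 50]
254 181 [ 0.467 -0.364  0.194] [50 50 50]
254 184 [ 0.469 -0.347  0.178] [52 53 54]
254 187 [ 0.469 -0.348  0.173] [56 55 55]
254 190 [ 0.469 -0.347  0.166] [55 55 56]
254 193 [ 0.469 -0.348  0.16 ] [54 52 53]
254 196 [ 0.468 -0.347  0.154] [80 80 82]
254 199 [ 0.493 -0.116 -0.002] [154 156 160]
254 202 [ 0.491 -0.131 -0.001] [158 159 164]
254 205 [ 0.489 -0.145 -0.001] [158 160 164]
256 166 [ 0.471 -0.363  0.221] [51 51 51]
256 169 [ 0.471 -0.364  0.216] [50 50 52]
256 172 [ 0.471 -0.365  0.211] [51 51 52]
256 175 [ 0.471 -0.364  0.205] [52 51 52]
256 178 [ 0.471 -0.365  0.2  ] [52 52 53]
256 181 [ 0.471 -0.365  0.194] [52 51 51]
256 184 [ 0.473 -0.342  0.175] [51 51 52]
256 187 [ 0.473 -0.345  0.171] [53 52 53]
256 190 [ 0.472 -0.346  0.165] [54 54 54]
256 193 [ 0.473 -0.343  0.157] [52 52 53]
256 196 [ 0.473 -0.339  0.148] [ 98  98 100]
256 199 [ 0.498 -0.117 -0.001] [156 15
[... 302 characters left out ...]
140]
229 181 [ 0.435 -0.014 -0.001] [156 158 163]
229 184 [ 0.434 -0.031 -0.   ] [156 158 163]
229 187 [ 0.431 -0.139  0.054] [119 125 107]
229 190 [ 0.43  -0.152  0.053] [166 177 179]
229 193 [ 0.429 -0.166  0.053] [167 178 180]
229 196 [ 0.428 -0.18   0.054] [110 118  93]
229 199 [ 0.427 -0.189  0.051] [78 83 60]
229 202 [ 0.427 -0.188  0.043] [73 76 62]
229 205 [ 0.426 -0.187  0.033] [107 111 113]
[[296.28700112 220.17706393]]
[-6.97640843e-01  3.50905148e-01 -2.19480740e-01  9.97939996e-01
 -1.67951931e-05  2.03705332e+00] [ 0.45029458 -0.29487481  0.09773662]
zmin [0.14451136 0.14591252 0.14850145] 603 [nan nan nan]<string>:8: RuntimeWarning: Mean of empty slice.
  ret = um.true_divide(
```

```bash
python3 -c "
from h import *
P=cloud('side',np.load('pics/side0.npy'))
t=np.array([.2077,-.5355,.1956]);M=P[(np.linalg.norm(P[...,:2]-t[:2],axis=-1)<.08)&(P[...,2]>.1)&(P[...,2]<.5)]
print('start tip z',np.percentile(M[:,2],[0,1,5]),len(M)); print(proj('side',t))
p,d=env.read_camera('top');P=cloud('top',d)
M=P[(np.hypot(P[...,0]-.43,P[...,1]+.255)<.03)&(P[...,2]>.09)];print('top',np.percentile(M[:,2],[0,5,50,100]),len(M))"
```

```text
start tip z [0.2422695  0.24594543 0.25747541] 7580
[[ 54.02824073 267.98225856]]
top [0.19352055 0.24594771 0.63846974 0.65514945] 2892
```

Depth and image agree that the open fingertips are at z≈0.147, against a reported TCP of 0.098 (13 mm expected). I'll descend to a height that is safe under either reading and measure again.

```bash
python3 -m pendant '[{"tx":-0.07,"ty":0,"tz":2,"wx":0,"wy":0,"wz":0,"gripper":8.5},{"tx":0,"ty":0,"tz":2.5,"wx":0,"wy":0,"wz":0,"gripper":8.5},{"tx":0,"ty":0,"tz":2,"wx":0,"wy":0,"wz":0,"gripper":8.5},{"tx":0,"ty":0,"tz":0,"wx":0,"wy":0,"wz":0,"gripper":8.5},{"tx":0,"ty":0,"tz":0,"wx":0,"wy":0,"wz":0,"gripper":8.5}]'
python3 -c "
from h import *
p,d=env.read_camera('side');P=cloud('side',d)
cv2.imwrite('pics/v2.png',cv2.resize(p[120:280,160:320],(560,560)))
M=P[(abs(P[...,0]-.47)<.025)&(abs(P[...,1]+.347)<.02)&(P[...,2]>.03)&(P[...,2]<.15)];print('near finger zmin',np.percentile(M[:,2],[0,1,5]),len(M),M[:,:2].mean(0))
M=P[(abs(P[...,0]-.43)<.02)&(abs(P[...,1]+.257)<.02)&(P[...,2]>.03)&(P[...,2]<.15)];print('far finger zmin',np.percentile(M[:,2],[0,1,5]),len(M),M[:,:2].mean(0))
togo([.4495,-.2945,.02],np.radians(23.3))"
```

```text
time_s: 3.38
tool_pos: [0.4493, -0.295, 0.0326]
tcp_rot: [0.001, 0.979, 0.202, 0.001]
force: [-0.0, 0.0, 0.7]
finger_gap: 0.0852
near finger zmin [0.07919718 0.08050898 0.08867217] 445 [ 0.46704656 -0.34830121]
far finger zmin [0.04628493 0.04778081 0.0553158 ] 317 [ 0.43000841 -0.25807667]
t 3.42 pos [ 0.4496 -0.2953  0.0328] yaw 23.31 F [-0.4 -0.2 -0. ] gap 0.0849
shift cm [ 0.02 -0.07  1.28] turn [ 0.0021 -0.001   0.0001]
```

View pics/v2.png

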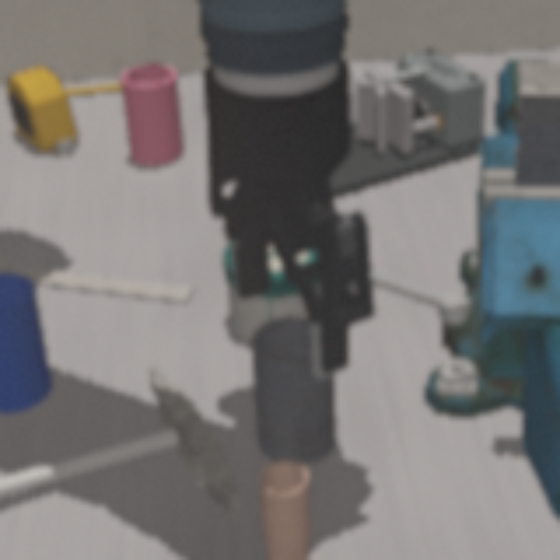

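Side view: near fingertip at crop (332,370), beside the pipe rim (295,325), so the tip is at about z=0.08 while the reported TCP is 0.033. I'll partly close here to see how far the tips swing forward.

```bash
python3 -m pendant '[{"tx":0,"ty":-0.07,"tz":0,"wx":0,"wy":0,"wz":0,"gripper":6.0},{"tx":0,"ty":0,"tz":0,"wx":0,"wy":0,"wz":0,"gripper":6.0},{"tx":0,"ty":0,"tz":0,"wx":0,"wy":0,"wz":0,"gripper":6.0},{"tx":0,"ty":0,"tz":0,"wx":0,"wy":0,"wz":0,"gripper":6.0}]'
python3 -c "
from h import *
p,d=env.read_camera('side');P=cloud('side',d)
np.save('pics/s3.npy',d);cv2.imwrite('pics/s3.png',p)
M=P[(abs(P[...,0]-.465)<.03)&(abs(P[...,1]+.342)<.02)&(P[...,2]>.02)&(P[...,2]<.15)];print('near finger zmin',np.percentile(M[:,2],[0,1,5]),len(M),M[M[:,2]<.1].mean(0))
for v in range(205,240,3): print(v,P[v,252:260:3].round(3).tolist())
"
```

```text
time_s: 3.92
tool_pos: [0.4484, -0.2939, 0.0316]
tcp_rot: [0.0, 0.979, 0.202, 0.0]
force: [-0.1, 0.0, 0.2]
finger_gap: 0.0601
near finger zmin [0.0707417  0.07220535 0.07935787] 467 [ 0.46065356 -0.33163634  0.08752873]
205 [[0.463, -0.357, 0.141], [0.472, -0.331, 0.123], [0.476, -0.339, 0.128]]
208 [[0.463, -0.355, 0.134], [0.47, -0.346, 0.127], [0.475, -0.345, 0.126]]
211 [[0.463, -0.356, 0.128], [0.469, -0.352, 0.124], [0.475, -0.35, 0.123]]
214 [[0.463, -0.354, 0.12], [0.471, -0.33, 0.102], [0.494, -0.184, -0.002]]
217 [[0.465, -0.334, 0.099], [0.471, -0.332, 0.097], [0.493, -0.197, -0.001]]
220 [[0.465, -0.334, 0.092], [0.471, -0.331, 0.089], [0.491, -0.209, -0.001]]
223 [[0.465, -0.331, 0.083], [0.471, -0.332, 0.083], [0.489, -0.22, -0.001]]
226 [[0.465, -0.326, 0.072], [0.474, -0.302, 0.053], [0.488, -0.23, -0.002]]
229 [[0.466, -0.314, 0.055], [0.473, -0.303, 0.046], [0.486, -0.243, -0.001]]
232 [[0.466, -0.314, 0.047], [0.473, -0.305, 0.04], [0.485, -0.253, -0.002]]
235 [[0.466, -0.313, 0.04], [0.473, -0.304, 0.031], [0.484, -0.266, 0.0]]
238 [[0.466, -0.314, 0.033], [0.473, -0.306, 0.025], [0.482, -0.274, -0.002]]
```

Tip swing 8 mm for this closing fits the stated 13 mm in full, but the tips are about 34 mm shorter than the reported TCP suggests. I'll use the measured tips: lower 4.5 cm, then close.

```bash
python3 -m pendant '[{"tx":0.1,"ty":0,"tz":1.5,"wx":0,"wy":0,"wz":0,"gripper":7.0},{"tx":0,"ty":0,"tz":1.5,"wx":0,"wy":0,"wz":0,"gripper":7.0},{"tx":0,"ty":0,"tz":1.0,"wx":0,"wy":0,"wz":0,"gripper":7.0},{"tx":0,"ty":0,"tz":0.5,"wx":0,"wy":0,"wz":0,"gripper":7.0},{"tx":0,"ty":0,"tz":0,"wx":0,"wy":0,"wz":0,"gripper":7.0}]'
python3 -c "
from h import *
p,d=env.read_camera('side');P=cloud('side',d)
M=P[(abs(P[...,0]-.465)<.03)&(abs(P[...,1]+.342)<.02)&(P[...,2]>.008)&(P[...,2]<.15)];print('near finger zmin',np.percentile(M[:,2],[0,1,5]),len(M),M[M[:,2]<.06].mean(0))"
python3 -m pendant '[{"tx":0,"ty":0,"tz":0,"wx":0,"wy":0,"wz":0,"gripper":4.0},{"tx":0,"ty":0,"tz":0,"wx":0,"wy":0,"wz":0,"gripper":4.0},{"tx":0,"ty":0,"tz":0,"wx":0,"wy":0,"wz":0,"gripper":4.0},{"tx":0,"ty":0,"tz":0,"wx":0,"wy":0,"wz":0,"gripper":4.0},{"tx":0,"ty":0,"tz":0,"wx":0,"wy":0,"wz":0,"gripper":4.0}]'
```

```text
time_s: 4.6
tool_pos: [0.449, -0.2932, -0.014]
tcp_rot: [-0.0, 0.979, 0.202, -0.0]
force: [0.4, -0.7, -0.5]
finger_gap: 0.07
near finger zmin [0.02779518 0.03264976 0.04171703] 857 [ 0.46289187 -0.33564607  0.04546215]
time_s: 5.28
tool_pos: [0.45, -0.2942, -0.0126]
tcp_rot: [0.001, 0.979, 0.202, 0.001]
force: [-0.6, 0.0, 6.1]
finger_gap: 0.0468
```

```bash
python3 -m pendant '[{"tx":0,"ty":0,"tz":-0.5,"wx":0,"wy":0,"wz":0,"gripper":4.0},{"tx":0,"ty":0,"tz":-1.5,"wx":0,"wy":0,"wz":0,"gripper":4.0},{"tx":0,"ty":0,"tz":-2,"wx":0,"wy":0,"wz":0,"gripper":4.0},{"tx":0,"ty":0,"tz":-2.5,"wx":0,"wy":0,"wz":0,"gripper":4.0},{"tx":0,"ty":0,"tz":-2.5,"wx":0,"wy":0,"wz":0,"gripper":4.0},{"tx":0,"ty":0,"tz":-1.5,"wx":0,"wy":0,"wz":0,"gripper":4.0},{"tx":0,"ty":0,"tz":0,"wx":0,"wy":0,"wz":0,"gripper":4.0},{"tx":0,"ty":0,"tz":0,"wx":0,"wy":0,"wz":0,"gripper":4.0}]'
python3 -c "
from h import *
togo([.4933,.0454,.093],np.radians(23.3))
p,d=env.read_camera('side');cv2.imwrite('pics/v3.png',cv2.resize(p[100:280,150:350],(600,540)))"
```

```text
time_s: 6.28
tool_pos: [0.4486, -0.2928, 0.0905]
tcp_rot: [-0.001, 0.979, 0.202, -0.001]
force: [-0.4, 0.8, -6.0]
finger_gap: 0.0466
t 6.28 pos [ 0.4486 -0.2928  0.0905] yaw 23.31 F [-0.4  0.8 -6. ] gap 0.0466
shift cm [ 17.49 -29.29  -0.21] turn [-0.0016  0.0009  0.0001]
```

View pics/v3.png

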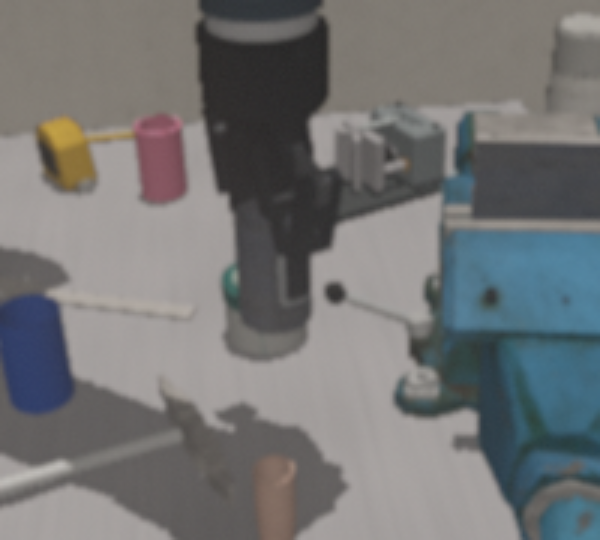

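The pipe hangs upright between the fingers (crop (272,260)), and a weight of 6 N fits about 0.6 kg. Its underside is at about tool z + 12.5 mm. Now I'll carry it to above the free plate.

```bash
python3 -m pendant '[{"tx":0.9,"ty":-1.5,"tz":-0.2,"wx":0,"wy":0,"wz":0,"gripper":4.0},{"tx":1.9,"ty":-3.2,"tz":0,"wx":0,"wy":0,"wz":0,"gripper":4.0},{"tx":2.2,"ty":-3.7,"tz":0,"wx":0,"wy":0,"wz":0,"gripper":4.0},{"tx":2.2,"ty":-3.7,"tz":0,"wx":0,"wy":0,"wz":0,"gripper":4.0},{"tx":2.2,"ty":-3.7,"tz":0,"wx":0,"wy":0,"wz":0,"gripper":4.0},{"tx":2.2,"ty":-3.7,"tz":0,"wx":0,"wy":0,"wz":0,"gripper":4.0},{"tx":2.2,"ty":-3.7,"tz":0,"wx":0,"wy":0,"wz":0,"gripper":4.0},{"tx":1.8,"ty":-3.0,"tz":0,"wx":0,"wy":0,"wz":0,"gripper":4.0},{"tx":1.3,"ty":-2.1,"tz":0,"wx":0,"wy":0,"wz":0,"gripper":4.0},{"tx":0.6,"ty":-1.0,"tz":0,"wx":0,"wy":0,"wz":0,"gripper":4.0},{"tx":0,"ty":0,"tz":0,"wx":0,"wy":0,"wz":0,"gripper":4.0},{"tx":0,"ty":0,"tz":0,"wx":0,"wy":0,"wz":0,"gripper":4.0}]'
python3 -c "
from h import *
togo([.4933,.0454,.0],np.radians(23.3))
for n in('side','top'):
  p,d=env.read_camera(n);cv2.imwrite(f'pics/{n}4.png',p);np.save(f'pics/{n}4.npy',d)
p=cv2.imread('pics/side4.png');q=cv2.imread('pics/top4.png')
cv2.imwrite('pics/v4.png',np.hstack([cv2.resize(p[60:200,200:340],(400,400)),cv2.resize(q[110:250,120:260],(400,400))]))"
```

```text
time_s: 7.82
tool_pos: [0.4938, 0.0442, 0.0933]
tcp_rot: [0.0, 0.979, 0.202, -0.0]
force: [-0.2, 0.1, -4.9]
finger_gap: 0.0465
t 7.83 pos [0.4938 0.0442 0.0933] yaw 23.26 F [-0.2  0.1 -4.9] gap 0.0465
shift cm [ 0.01 -0.13  9.33] turn [ 0.0004  0.0007 -0.0007]
```

View pics/v4.png

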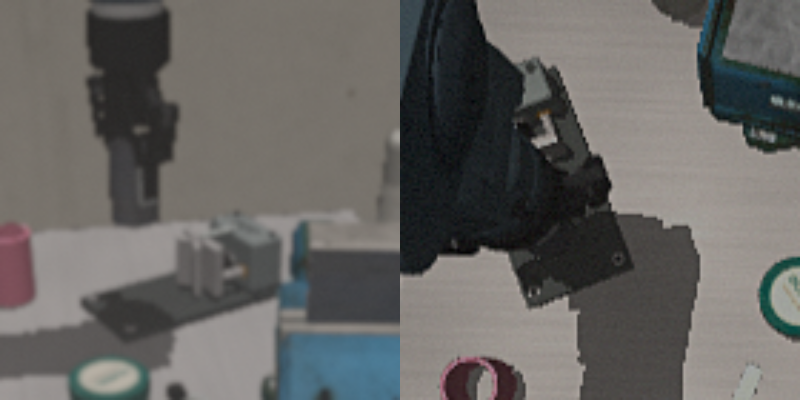

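Side view: pipe upright in the gripper at crop (130,185), above the free plate. The top view is mostly hidden by the arm. I'll measure where the pipe sits in the hand.

Run:
```python
from h import *
from scipy.optimize import least_squares
p=cv2.imread("pics/side4.png");S=cloud("side",np.load("pics/side4.npy"))[100:142,232:260].reshape(-1,3)
S=S[np.linalg.norm(S[:,:2]-[.494,.044],axis=1)<.06]
print("bottom",np.percentile(S[:,2],[0,1,3]))
B=S[(S[:,2]>.108)&(S[:,2]<.122)&(np.linalg.norm(S[:,:2]-[.494,.044],axis=1)<.032)]
f=least_squares(lambda c:np.hypot(B[:,0]-c[0],B[:,1]-c[1])-.024,[.494,.044],loss="soft_l1",f_scale=.001);print("low",f.x,len(B),np.std(f.fun))
# silhouette centre of pipe bottom part in side image
g=cv2.cvtColor(p,cv2.COLOR_BGR2GRAY)
for v in (130,132,134):print(v,g[v,230:264].tolist())
print(proj("side",[.4938,.0442,.1058]),proj("side",[.4938,.0442,.12]))
```

```text
bottom [0.10521073 0.1066892  0.10918873]
low [0.49488479 0.0444503 ] 76 0.0013500325273144665
130 [117, 116, 117, 117, 117, 116, 117, 116, 103, 76, 63, 65, 67, 69, 70, 69, 66, 69, 79, 85, 77, 73, 73, 78, 75, 87, 106, 117, 117, 115, 116, 115, 117, 117]
132 [117, 116, 116, 115, 116, 115, 117, 117, 108, 79, 62, 63, 65, 68, 69, 68, 67, 64, 67, 72, 73, 68, 66, 62, 62, 82, 106, 117, 116, 116, 116, 116, 115, 117]
134 [116, 116, 116, 116, 116, 116, 117, 115, 107, 81, 62, 63, 66, 66, 68, 68, 67, 64, 63, 63, 63, 63, 63, 58, 62, 82, 108, 116, 115, 115, 115, 115, 115, 115]
[[246.58985147 136.07653394]] [[246.41476512 131.29675067]]
```

```bash
python3 -m pendant '[{"tx":0,"ty":-0.1,"tz":1.5,"wx":0,"wy":0,"wz":0,"gripper":4.0},{"tx":0,"ty":0,"tz":2,"wx":0,"wy":0,"wz":0,"gripper":4.0},{"tx":0,"ty":0,"tz":2,"wx":0,"wy":0,"wz":0,"gripper":4.0},{"tx":0,"ty":0,"tz":2,"wx":0,"wy":0,"wz":0,"gripper":4.0},{"tx":0,"ty":0,"tz":1,"wx":0,"wy":0,"wz":0,"gripper":4.0},{"tx":0,"ty":0,"tz":0.4,"wx":0,"wy":0,"wz":0,"gripper":4.0},{"tx":0,"ty":0,"tz":0,"wx":0,"wy":0,"wz":0,"gripper":4.0},{"tx":0,"ty":0,"tz":0,"wx":0,"wy":0,"wz":0,"gripper":4.0}]'
python3 -m pendant '[{"tx":0,"ty":0,"tz":0.15,"wx":0,"wy":0,"wz":0,"gripper":4.0},{"tx":0,"ty":0,"tz":0,"wx":0,"wy":0,"wz":0,"gripper":4.0}]'
python3 -m pendant '[{"tx":0,"ty":0,"tz":0.15,"wx":0,"wy":0,"wz":0,"gripper":4.0},{"tx":0,"ty":0,"tz":0,"wx":0,"wy":0,"wz":0,"gripper":4.0}]'
```

```text
time_s: 8.93
tool_pos: [0.4945, 0.0458, 0.0052]
tcp_rot: [0.0, 0.979, 0.202, 0.001]
force: [0.9, -0.3, -5.1]
finger_gap: 0.047
time_s: 9.18
tool_pos: [0.4938, 0.0458, 0.0031]
tcp_rot: [0.0, 0.979, 0.202, 0.0]
force: [0.0, 0.0, -6.2]
finger_gap: 0.0468
time_s: 9.43
tool_pos: [0.4935, 0.0458, 0.0013]
tcp_rot: [0.0, 0.979, 0.202, -0.0]
force: [0.1, -0.2, -6.0]
finger_gap: 0.0464
```

```bash
for i in 1; do :; done
python3 -m pendant '[{"tx":0,"ty":0,"tz":0.15,"wx":0,"wy":0,"wz":0,"gripper":4.0},{"tx":0,"ty":0,"tz":0,"wx":0,"wy":0,"wz":0,"gripper":4.0}]'
python3 -m pendant '[{"tx":0,"ty":0,"tz":0.1,"wx":0,"wy":0,"wz":0,"gripper":4.0},{"tx":0,"ty":0,"tz":0,"wx":0,"wy":0,"wz":0,"gripper":4.0}]'
python3 -m pendant '[{"tx":0,"ty":0,"tz":0.1,"wx":0,"wy":0,"wz":0,"gripper":4.0},{"tx":0,"ty":0,"tz":0,"wx":0,"wy":0,"wz":0,"gripper":4.0}]'
```

```text
time_s: 9.68
tool_pos: [0.4935, 0.0458, -0.0002]
tcp_rot: [0.0, 0.979, 0.202, -0.0]
force: [0.1, -0.3, -6.0]
finger_gap: 0.0467
time_s: 9.93
tool_pos: [0.4936, 0.0458, -0.0011]
tcp_rot: [0.0, 0.979, 0.202, -0.0]
force: [-0.4, -0.7, -6.6]
finger_gap: 0.0468
time_s: 10.18
tool_pos: [0.4936, 0.0458, -0.0021]
tcp_rot: [0.0, 0.979, 0.202, -0.0]
force: [-0.3, -0.7, -6.3]
finger_gap: 0.0466
```

```bash
python3 -m pendant '[{"tx":0,"ty":0,"tz":0.1,"wx":0,"wy":0,"wz":0,"gripper":4.0},{"tx":0,"ty":0,"tz":0,"wx":0,"wy":0,"wz":0,"gripper":4.0}]'
python3 -m pendant '[{"tx":0,"ty":0,"tz":0.05,"wx":0,"wy":0,"wz":0,"gripper":4.0},{"tx":0,"ty":0,"tz":0,"wx":0,"wy":0,"wz":0,"gripper":4.0}]'
```

```text
time_s: 10.42
tool_pos: [0.4938, 0.0458, -0.0025]
tcp_rot: [0.0, 0.979, 0.202, 0.0]
force: [-2.8, -0.5, 1.2]
finger_gap: 0.0467
time_s: 10.68
tool_pos: [0.4939, 0.0458, -0.0026]
tcp_rot: [0.0, 0.979, 0.202, 0.0]
force: [-5.0, 0.3, 6.4]
finger_gap: 0.0464
```

Seated on the plate (force flipped from −6 to +). I'll ease off slightly and slide along jig x to just short of the vee.

```bash
python3 -m pendant '[{"tx":0,"ty":0,"tz":-0.05,"wx":0,"wy":0,"wz":0,"gripper":4.0},{"tx":0.3,"ty":0,"tz":0,"wx":0,"wy":0,"wz":0,"gripper":4.0},{"tx":0.5,"ty":0,"tz":0,"wx":0,"wy":0,"wz":0,"gripper":4.0},{"tx":0.5,"ty":0,"tz":0,"wx":0,"wy":0,"wz":0,"gripper":4.0},{"tx":0.5,"ty":0,"tz":0,"wx":0,"wy":0,"wz":0,"gripper":4.0},{"tx":0.5,"ty":0,"tz":0,"wx":0,"wy":0,"wz":0,"gripper":4.0},{"tx":0.4,"ty":0,"tz":0,"wx":0,"wy":0,"wz":0,"gripper":4.0},{"tx":0.2,"ty":0,"tz":0,"wx":0,"wy":0,"wz":0,"gripper":4.0},{"tx":0.1,"ty":0,"tz":0,"wx":0,"wy":0,"wz":0,"gripper":4.0},{"tx":0,"ty":0,"tz":0,"wx":0,"wy":0,"wz":0,"gripper":4.0},{"tx":0,"ty":0,"tz":0,"wx":0,"wy":0,"wz":0,"gripper":4.0}]'
cat >> h.py <<'E'
def jigrep():
    O=np.array([.5438,.0672]);c=np.radians(23.3);d=np.array([np.cos(c),np.sin(c)]);n=np.array([-d[1],d[0]])
    s=env.read_state();r=s["tool_pos"][:2]+[.001,0]-O;f=s["force"]
    print("t %.2f pipe jig x %.1f y %.1f mm z %.1f | F jig x %.1f y %.1f z %.1f gap %.4f"%(s["time_s"],r@d*1e3,r@n*1e3,s["tool_pos"][2]*1e3,f[:2]@d,f[:2]@n,f[2],s["finger_gap"]),s["ft_torque"].round(2))
E
python3 -c "from h import *;jigrep()"
```

```text
time_s: 12.05
tool_pos: [0.5203, 0.0568, -0.0025]
tcp_rot: [0.001, 0.979, 0.202, -0.001]
force: [-5.1, -2.6, 9.2]
finger_gap: 0.0466
t 12.05 pipe jig x -24.8 y -0.6 mm z -2.5 | F jig x -5.7 y -0.4 z 9.2 gap 0.0466 [-0.47  1.19 -0.01]
```

```bash
python3 -m pendant '[{"tx":0,"ty":0,"tz":-0.06,"wx":0,"wy":0,"wz":0,"gripper":4.0},{"tx":0.2,"ty":0,"tz":0,"wx":0,"wy":0,"wz":0,"gripper":4.0},{"tx":0,"ty":0,"tz":0,"wx":0,"wy":0,"wz":0,"gripper":4.0}]' >/dev/null
python3 -c "from h import *;jigrep()"
python3 -m pendant '[{"tx":0.2,"ty":0,"tz":0,"wx":0,"wy":0,"wz":0,"gripper":4.0},{"tx":0,"ty":0,"tz":0,"wx":0,"wy":0,"wz":0,"gripper":4.0}]' >/dev/null
python3 -c "from h import *;jigrep()"
python3 -m pendant '[{"tx":0.2,"ty":0,"tz":0,"wx":0,"wy":0,"wz":0,"gripper":4.0},{"tx":0,"ty":0,"tz":0,"wx":0,"wy":0,"wz":0,"gripper":4.0}]' >/dev/null
python3 -c "from h import *;jigrep()"
python3 -m pendant '[{"tx":0.2,"ty":0,"tz":0,"wx":0,"wy":0,"wz":0,"gripper":4.0},{"tx":0,"ty":0,"tz":0,"wx":0,"wy":0,"wz":0,"gripper":4.0}]' >/dev/null
python3 -c "from h import *;jigrep()"
```

```text
t 12.43 pipe jig x -21.5 y -0.3 mm z -2.5 | F jig x -3.4 y -0.7 z 1.8 gap 0.0465 [-0.29  0.61  0.01]
t 12.68 pipe jig x -19.2 y -0.2 mm z -2.5 | F jig x -2.4 y 0.1 z 0.2 gap 0.0467 [-0.26  0.53  0.01]
t 12.93 pipe jig x -17.2 y -0.1 mm z -2.5 | F jig x -3.0 y -0.8 z 1.1 gap 0.0467 [-0.15  0.47  0.03]
t 13.18 pipe jig x -15.2 y -0.2 mm z -2.5 | F jig x -2.5 y 0.5 z 0.4 gap 0.0467 [-0.18  0.46 -0.03]
```

```bash
python3 -m pendant '[{"tx":0.2,"ty":0,"tz":0,"wx":0,"wy":0,"wz":0,"gripper":4.0},{"tx":0,"ty":0,"tz":0,"wx":0,"wy":0,"wz":0,"gripper":4.0}]' >/dev/null
python3 -c "from h import *;jigrep()"
python3 -m pendant '[{"tx":0.2,"ty":0,"tz":0,"wx":0,"wy":0,"wz":0,"gripper":4.0},{"tx":0,"ty":0,"tz":0,"wx":0,"wy":0,"wz":0,"gripper":4.0}]' >/dev/null
python3 -c "
from h import *;jigrep()
p,d=env.read_camera('side');np.save('pics/s5.npy',d);cv2.imwrite('pics/s5.png',p);cv2.imwrite('pics/v5.png',cv2.resize(p[110:190,215:315],(800,600),interpolation=cv2.INTER_CUBIC))
q,e=env.read_camera('top');np.save('pics/t5.npy',e);cv2.imwrite('pics/t5.png',q)"
```

```text
t 13.43 pipe jig x -13.7 y -0.1 mm z -2.5 | F jig x -3.9 y 0.1 z 1.9 gap 0.0467 [-0.29  0.71  0.01]
t 13.68 pipe jig x -12.5 y -0.1 mm z -2.5 | F jig x -5.5 y 0.5 z 3.4 gap 0.0468 [-0.41  1.    0.01]
```

View pics/v5.png

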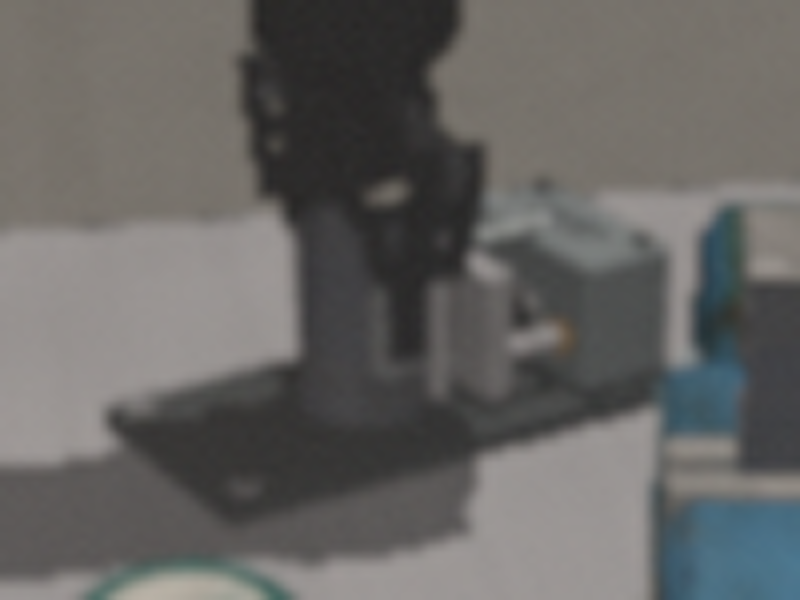

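Side view: pipe stands upright on the plate against the vee (vee faces at crop (440-510,270-400)). I'll measure the vee travel by tracking the vee carrier patch from the rest image.

```bash
cat >> h.py <<'E'
def travel(img):
    "vee travel mm: shift of carrier patch vs rest image; housing as control"
    K=8;a=cv2.imread("pics/side0.png")
    c=np.radians(23.3);d=np.r_[np.cos(c),np.sin(c),0];n=np.r_[-d[1],d[0],0];O=np.r_[.5438,.0672,0]
    X=O+.012*d-.03*n+[0,0,.04];k=proj("side",X+.01*d)[0]-proj("side",X)[0]
    up=lambda i:cv2.resize(cv2.cvtColor(i,cv2.COLOR_BGR2GRAY),None,fx=K,fy=K,interpolation=cv2.INTER_CUBIC)
    A,B=up(a),up(img)
    def m(u0,u1,v0,v1,r=6):
        T=A[v0*K:v1*K,u0*K:u1*K];W=B[(v0-r)*K:(v1+r)*K,(u0-r)*K:(u1+r)*K]
        _,s,_,l=cv2.minMaxLoc(cv2.matchTemplate(W,T,cv2.TM_CCOEFF_NORMED));return np.array(l)/K-r,round(s,3)
    v,s=m(272,281,148,161);h,s2=m(288,300,140,156)
    print("vee px",v,s,"housing px",h,s2,"per 10mm",k.round(2),"travel mm %.1f"%(10*((v-h)@k)/(k@k)))
E
python3 - <<'E'
from h import *
a=cv2.imread("pics/side0.png");travel(cv2.imread("pics/s5.png"))
cs=[cv2.resize(i[130:170,255:310],(550,280),interpolation=3) for i in (a,cv2.imread("pics/s5.png"))]
cv2.imwrite("pics/v6.png",np.vstack(cs))
E
```

```text
vee px [ 0.625 -0.125] 0.966 housing px [0. 0.] 0.999 per 10mm [ 2.88 -0.81] travel mm 2.1
```

View pics/v6.png

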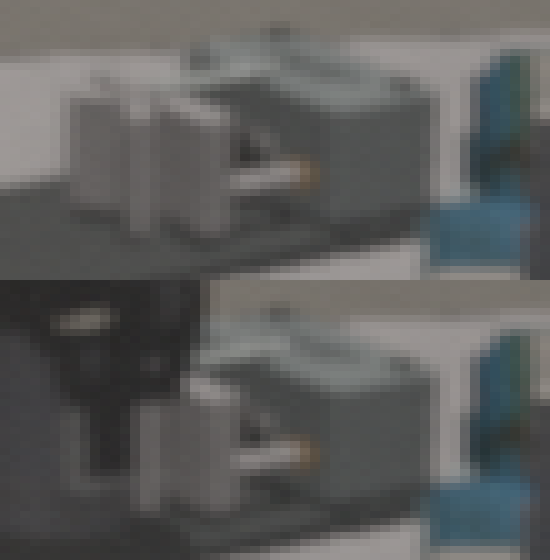

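Measured travel is 2.1 mm, which agrees with the force and position estimate (contact near jig x −14.6). Continuing in small steps.

```bash
python3 -m pendant '[{"tx":0.2,"ty":0,"tz":-0.03,"wx":0,"wy":0,"wz":0,"gripper":4.0},{"tx":0.2,"ty":0,"tz":-0.02,"wx":0,"wy":0,"wz":0,"gripper":4.0},{"tx":0,"ty":0,"tz":0,"wx":0,"wy":0,"wz":0,"gripper":4.0},{"tx":0,"ty":0,"tz":0,"wx":0,"wy":0,"wz":0,"gripper":4.0}]' >/dev/null
python3 -c "from h import *;jigrep();travel(env.read_camera('side')[0])"
python3 -m pendant '[{"tx":0.2,"ty":0,"tz":-0.02,"wx":0,"wy":0,"wz":0,"gripper":4.0},{"tx":0.2,"ty":0,"tz":-0.02,"wx":0,"wy":0,"wz":0,"gripper":4.0},{"tx":0,"ty":0,"tz":0,"wx":0,"wy":0,"wz":0,"gripper":4.0},{"tx":0,"ty":0,"tz":0,"wx":0,"wy":0,"wz":0,"gripper":4.0}]' >/dev/null
python3 -c "from h import *;jigrep();travel(env.read_camera('side')[0])"
```

```text
t 14.28 pipe jig x -10.0 y 0.1 mm z -2.5 | F jig x -7.2 y -0.4 z 3.5 gap 0.0464 [-0.59  1.35 -0.08]
vee px [ 1.    -0.125] 0.912 housing px [0. 0.] 0.999 per 10mm [ 2.88 -0.81] travel mm 3.3
t 14.82 pipe jig x -7.6 y 0.3 mm z -2.4 | F jig x -10.2 y -0.2 z 4.2 gap 0.0467 [-0.87  1.81 -0.07]
vee px [ 2.  -0.5] 0.82 housing px [0. 0.] 0.999 per 10mm [ 2.88 -0.81] travel mm 6.9
```

```bash
python3 -m pendant '[{"tx":0.2,"ty":0,"tz":-0.03,"wx":0,"wy":0,"wz":0,"gripper":4.0},{"tx":0.2,"ty":0,"tz":-0.03,"wx":0,"wy":0,"wz":0,"gripper":4.0},{"tx":0.05,"ty":0,"tz":-0.01,"wx":0,"wy":0,"wz":0,"gripper":4.0},{"tx":0,"ty":0,"tz":0,"wx":0,"wy":0,"wz":0,"gripper":4.0},{"tx":0,"ty":0,"tz":0,"wx":0,"wy":0,"wz":0,"gripper":4.0},{"tx":0,"ty":0,"tz":0,"wx":0,"wy":0,"wz":0,"gripper":4.0}]' >/dev/null
python3 -c "
from h import *;jigrep();print(env.read_state()['tcp_rot'])
p,d=env.read_camera('side');travel(p)
q,e=env.read_camera('top')
cv2.imwrite('pics/v7.png',np.hstack([cv2.resize(p[105:185,225:305],(400,400),interpolation=3),cv2.resize(q[110:220,120:230],(400,400),interpolation=3)]))"
```

```text
t 15.62 pipe jig x -5.2 y 0.4 mm z -2.4 | F jig x -13.8 y -1.8 z 4.6 gap 0.0469 [-1.21  2.2  -0.03]
[ 0.00099434  0.97948536  0.2014445  -0.00524829]
vee px [ 3.375 -1.   ] 0.87 housing px [0. 0.] 0.999 per 10mm [ 2.88 -0.81] travel mm 11.8
```

View pics/v7.png

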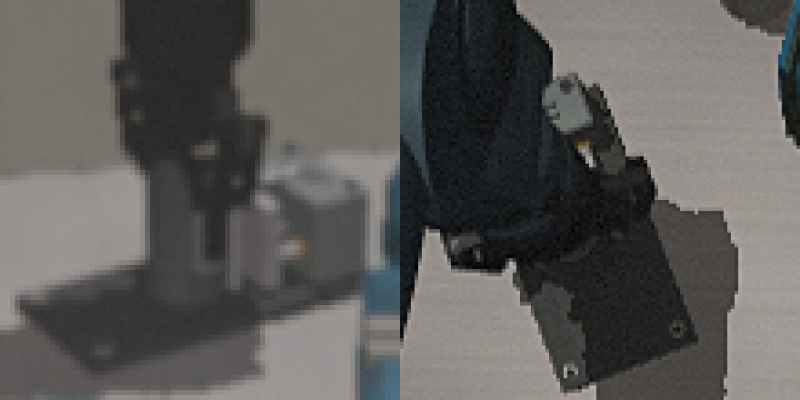

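Views: pipe upright on the plate, against the vee (side crop (180,230), vee (255,235)). The top view shows the hand over the plate and the rod by the housing, but the pointer is hidden. Estimates of travel: 9.4 mm (TCP), 11.8 mm (tracking), about 10.5 (force less friction). I'll cross-check with an edge measurement and check the pipe's tilt.

Run:
```python
from h import *
a=cv2.cvtColor(cv2.imread("pics/side0.png"),6).astype(float);ims=[env.read_camera("side")[0] for _ in range(4)]
cv2.imwrite("pics/s8.png",ims[0]);b=np.mean([cv2.cvtColor(i,6).astype(float) for i in ims],0);jigrep()
# right (rear) edge of the carrier: steepest fall per row with parabola
def edge(g,v,u0,u1,sgn):
    s=sgn*np.gradient(g[v])[u0:u1];i=int(np.argmax(s));i=min(max(i,1),len(s)-2)
    y=s[i-1:i+2];return u0+i+.5*(y[0]-y[2])/(y[0]-2*y[1]+y[2])
ea=np.array([edge(a,v,273,283,-1) for v in range(146,161)]);eb=np.array([edge(b,v,275,287,-1) for v in range(146,161)])
print(ea.round(1),eb.round(1)); print("edge shift",np.median(eb-ea),"-> mm",np.median(eb-ea)/.288)
# pipe left silhouette: edge of dark against bright/mid
for v in range(132,168,3): print(v,round(edge(b,v,248,262,-1),2),end="; ")
c=np.radians(23.3);d=np.r_[np.cos(c),np.sin(c),0];n=np.r_[-d[1],d[0],0]
X=np.r_[.5438,.0672,0]-.0052*d
cam=-np.array(env.calibration("side")["R"]).T@np.array(env.calibration("side")["t"])
l=np.cross(np.r_[(X-cam)[:2],0]/np.linalg.norm((X-cam)[:2]),[0,0,1])
print("\nexpected left edge",[proj("side",X-.024*l+[0,0,z])[0].round(1).tolist() for z in(.01,.03,.05,.085)])
```

```text
t 15.93 pipe jig x -5.1 y 0.3 mm z -2.4 | F jig x -14.0 y -0.2 z 3.7 gap 0.0467 [-1.22  2.22 -0.08]
[277.3 277.4 277.3 277.5 277.6 277.8 277.8 277.4 277.5 281.5 280.9 280.5
 277.8 277.7 277.6] [280.2 280.4 280.8 281.6 281.9 281.3 280.2 284.8 284.8 284.6 284.2 280.7
 280.6 280.8 281. ]
edge shift 3.2857142857142776 -> mm 11.408730158730132
132 248.83; 135 249.75; 138 252.12; 141 253.81; 144 253.88; 147 253.89; 150 253.88; 153 253.95; 156 253.81; 159 249.43; 162 250.89; 165 251.05; 
expected left edge [[254.0, 162.4], [253.8, 156.3], [253.6, 150.2], [253.4, 139.1]]
```

The pipe's left edge stays at column 253.9 over its height (expected 254.0 to 253.4), so it is upright. Travel is 9.5 to 11.4 mm by all measures, inside 6 to 14. Hold still, verify, and hand in.

```bash
python3 -m pendant '[{"tx":0,"ty":0,"tz":0,"wx":0,"wy":0,"wz":0,"gripper":4.0},{"tx":0,"ty":0,"tz":0,"wx":0,"wy":0,"wz":0,"gripper":4.0},{"tx":0,"ty":0,"tz":0,"wx":0,"wy":0,"wz":0,"gripper":4.0},{"tx":0,"ty":0,"tz":0,"wx":0,"wy":0,"wz":0,"gripper":4.0},{"tx":0,"ty":0,"tz":0,"wx":0,"wy":0,"wz":0,"gripper":4.0},{"tx":0,"ty":0,"tz":0,"wx":0,"wy":0,"wz":0,"gripper":4.0},{"tx":0,"ty":0,"tz":0,"wx":0,"wy":0,"wz":0,"gripper":4.0},{"tx":0,"ty":0,"tz":0,"wx":0,"wy":0,"wz":0,"gripper":4.0},{"tx":0,"ty":0,"tz":0,"wx":0,"wy":0,"wz":0,"gripper":4.0},{"tx":0,"ty":0,"tz":0,"wx":0,"wy":0,"wz":0,"gripper":4.0},{"tx":0,"ty":0,"tz":0,"wx":0,"wy":0,"wz":0,"gripper":4.0},{"tx":0,"ty":0,"tz":0,"wx":0,"wy":0,"wz":0,"gripper":4.0},{"tx":0,"ty":0,"tz":0,"wx":0,"wy":0,"wz":0,"gripper":4.0},{"tx":0,"ty":0,"tz":0,"wx":0,"wy":0,"wz":0,"gripper":4.0},{"tx":0,"ty":0,"tz":0,"wx":0,"wy":0,"wz":0,"gripper":4.0},{"tx":0,"ty":0,"tz":0,"wx":0,"wy":0,"wz":0,"gripper":4.0},{"tx":0,"ty":0,"tz":0,"wx":0,"wy":0,"wz":0,"gripper":4.0},{"tx":0,"ty":0,"tz":0,"wx":0,"wy":0,"wz":0,"gripper":4.0},{"tx":0,"ty":0,"tz":0,"wx":0,"wy":0,"wz":0,"gripper":4.0},{"tx":0,"ty":0,"tz":0,"wx":0,"wy":0,"wz":0,"gripper":4.0}]' >/dev/null
python3 -c "
from h import *;jigrep();p,d=env.read_camera('side');travel(p)
a=cv2.imread('pics/side0.png')
for nm,(u,v) in dict(tin=(238,200),nozzle=(241,268),spray=(345,115)).items(): print(nm,np.abs(a[v-12:v+12,u-12:u+12].astype(int)-p[v-12:v+12,u-12:u+12]).mean().round(1))
print(env.finish_job())"
```

```text
t 18.43 pipe jig x -5.2 y 0.3 mm z -2.4 | F jig x -13.4 y -1.4 z 4.6 gap 0.0462 [-1.25  2.19 -0.04]
vee px [ 3.375 -1.   ] 0.869 housing px [0. 0.] 0.999 per 10mm [ 2.88 -0.81] travel mm 11.8
tin 1.9
nozzle 0.8
spray 1.1
the job is handed in; nothing more can be done
None
```

I picked up the dark steel pipe, stood it on the jig's base plate and slid it into the vee. I held it there, still, for about 2.8 s and handed the job in at about 18.5 s, still gripping and pressing.

**Last checks:**
- **Upright:** the pipe's visible left edge in the side view was straight and vertical.
- **Centred:** it stood 0.3 mm off the jig's centre line.
- **Steady:** the position stayed within about 0.1 mm over the hold.
- **Bystanders:** the tin, nozzle and spray looked unchanged in the side view.

**Where checks disagreed or fell short:**
- **Vee travel:** I got 9.4 mm from the arm position, about 11.4 mm from the vee's edge and 11.8 mm from tracking it in the image. All are between the lines (6–14 mm) and far from the 25 mm stop.
- **Push:** the wrist read about 13.5 N along the jig. I take roughly 3 N of that to be friction on the plate, which leaves about 10–11 N on the vee.
- **Pointer:** I could not see it directly because the arm hid it from the top camera.
- **Fingertip height:** the tips stood about 34 mm higher than the reported TCP. I went by the camera heights and the contact force instead.

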